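Close the round wax block with its lid, edge first

ROBOT

A 6-joint arm with a two-finger parallel gripper is mounted at the origin on the work surface. World frame = base frame: x ahead of the robot, y to its left, z up, the work surface at z = 0. Lengths are in m, angles in rad, forces in N, time in s.
With the tool pointing down it reaches from about 0.35 to 0.975 m from the base axis. Payload 4.9 kg.
Tool frame: the origin (TCP) lies on the centre line of the jaws, within the pads' length; the fingertips stand 22 mm ahead of it and the grasp point (between the pads) lies 3 mm ahead of it (manip.tcp_to_tips is the distance from the TCP to the fingertips, in m); z points along the fingers, x is the direction in which the jaws open and shut, and the axes are right-handed (so a half turn about z gives the same grasp; the last joint's range is limited). The gripper opens to 85 mm and grips with 20 to 120 N. Pads are 22 mm wide; open, the fingers measure 114 mm over their backs; the gripper's body (76 mm by 85 mm) begins 54 mm behind the grasp point. The pads swing forward as they close: fully open they stand 13 mm farther back than shut.
Start: joints at [-1.267, 0.053, 1.613, -0, 1.476, -0.119], TCP at [0.256, -0.57, 0.253] pointing down, gripper open.
Joint ranges: [-3.01, 3.01], [-1.01, 2.22], [0.06, 2.58], [-1.02, 4.17], [0.09, 2.62], [-3.14, 3.14]. Speed limits (rad/s): [2.57, 2.57, 3.14, 3.14, 3.14, 3.14].

INTERFACE

Orientations are given as a unit quaternion [w, x, y, z].
In Python, from plant import manip gives the robot as it stands.
- The arm moves only by the shell command python3 -m pendant 'ROWS'. ROWS is a JSON object of lists of equal length, an entry for each row: "linear": the shift along the tool's x, y, z in cm, a list of three; "rotation": the turn, a rotation vector about the tool's x, y, z in degrees, a list of three; "grip": the closure, from 0 (fully open) to 1 (shut). A call has exactly 10 rows; each row is the pose to reach, as a shift and turn from the pose commanded when the call began, along the tool's axes at that moment; what a row does not reach only later rows make up. A row lasts 1/12 s, in which the tool goes at most 41.7 mm and 7.16 degrees, less where a joint would pass 70% of its speed; a pose out of reach is approached as far as the arm can. A call with a gripper value outside its range is refused whole. The fingers move at their own pace and stop on an object; the grip force is fixed at half the most. Time passes only in rows, so rows that repeat a pose let the fingers close, or fill a call up. It gives the time, the measured TCP pose, the force and the opening at its end, in the units of the state.
- manip.state(): the state, without advancing time (a new reading comes with each control period).
- manip.grab_frame(name): name is "scene" or "top" or "wrist"; returns the picture (480x640x3 uint8, red, green, blue); there is no depth.
- manip.calibration(name): a dict with "fx", "fy", "cx", "cy" (pixels), "cam_to_world" (4x4, takes a point from camera to world coordinates). Camera axes: x right, y up, looking along -z (the intrinsics and any distortion apply to the point x, -y, -z); pixel columns grow to the right and rows downward; lengths in m; the calibration is good to about 2 mm. The wrist camera is an equidistant fisheye: a pixel r from the principal point sees the ray r / f radians off the axis. A picture is of the moment at which its call begins: read the wrist's pose just before it. calibration takes no time and is no camera call; for the wrist camera it gives the pose at the moment of the call.
- manip.job_done(): hands the job in, once; it reports no verdict.
The state is a dict: "time": time; "joint_pos": joint angles; "joint_vel": joint speeds; "joint_efforts": joint torques, N m; "tool_pos": TCP position; "tool_rot": TCP orientation; "contact_force": force on the tool from outside, world axes, zero at the start; "ft_torque": the same for the moment, N m; "gripper_width": opening from 0.0 (shut) to 1.0 (fully open).
Only numpy, scipy, OpenCV 4.12 (cv2) and the standard library are available. Lean on these libraries where they do the work, as an engineer would, in place of code of your own. Each camera call takes 0.05 s, during which the arm holds its last target. There are 200 camera calls.

TASK

Close the beech wax block that has the round recess: pick up the small round lid, lean it clearly, and put its low edge into the recess first. Then level it, still in the grip, until it lies flat on the ledge inside the recess, and let go.

Things in the scene. Friction and masses are not known exactly. Their poses are not given: they have to be found in the camera images.
- round_lid: Small round lid of plain pale wood, about 45 g, loose, flat on the bench: disc 66 mm across, 14 mm thick; on its centre a straight round knob 26 mm across, 34 mm high (48 mm overall). Origin: centre of the underside; z up through the knob. A round lid 104 mm across and a square one 66 mm wide, same wood and knob, lie near, 100 mm or more away centre to centre; not wanted. Places change.
- round_block: Wax block of pale wood, 140 x 140 mm, 48 mm high, fixed. Origin: centre of its underside; z up, x and y along its sides. In its top a round recess (counterbore) 80 mm across, 12 mm deep; its floor is a ledge around a 40 mm well. A like block with a square recess stands on the other side of the bench, not wanted; the sides change.
- seat (a point): Centre of the round recess at the height of its ledge, 36 mm above the bench and 12 mm below the block's top; z up. The lid's origin comes here when it is seated, with 7 mm of play all round.
There are look-alikes about, which are no part of the job. Leave any pink or red look-alike of the round_block alone. What is shaped like the round_lid but purple is not meant.

How it is judged:
On the way, in this order (a step that is already met when the one before it is completed fails the run):
1. the round lid leans 10 to 50 degrees over the round recess, centre within 18 mm of the recess's centre, with its low edge at least 2 mm below the block's top, in the recess (horizontal distance between round_lid and seat below 0.018 m and ((angle between round_lid's own z axis and vertical between 0.17 and 0.35 rad and z of round_lid in the frame of seat below 0.015 m) or (angle between round_lid's own z axis and vertical between 0.3 and 0.62 rad and z of round_lid in the frame of seat below 0.019 m) or (angle between round_lid's own z axis and vertical between 0.6 and 0.88 rad and z of round_lid in the frame of seat below 0.0275 m))), for 0.1 s.
2. the lid lies flat on the ledge (within 8 degrees and 5 mm) while the fingers still hold it (angle between round_lid's own z axis and vertical below 0.14 rad and z of round_lid in the frame of seat between -0.004 and 0.005 m and horizontal distance between round_lid and seat below 0.012 m and contact force between the fingers and round_lid above 0.3 N), for 0.1 s.
At the end, for the whole second after the job is handed in: The round lid rests in the round recess, knob up, level within about 6 degrees, its underside within 4 mm of the ledge, its centre within 12 mm of the recess's centre, at rest (angle between round_lid's own z axis and vertical below 0.1 rad and z of round_lid in the frame of seat between -0.004 and 0.004 m and horizontal distance between round_lid and seat below 0.012 m and linear speed of round_lid below 0.02 m/s); the robot touches nothing.
It also fails if it takes over 43 s, if anything falls off the work surface, if the arm or the gripper's body presses on something with over 40 N, if the wrist force passes 120 N, or if a joint passes its speed limit or range.

## Working session

There is one attempt and no reset: what is moved stays moved. The work goes in short steps, Python scripts to look and compute and a shell command to move; the robot and the scene stay as the last step left them, time stands still between calls to the robot, and variables do not carry over. Pictures are saved under pics/ and viewed, about 8 in all and at most 12, crops included, and the job is handed in when it is done.

```bash
mkdir -p pics; python3 - <<'E'
from plant import manip
import cv2,numpy as np
for n in("top","scene"):
    im=manip.grab_frame(n);cv2.imwrite(f"pics/{n}0.png",im[:,:,::-1])
    c=manip.calibration(n);print(n,{k:(np.round(v,4).tolist() if k=="cam_to_world" else v) for k,v in c.items()})
s=manip.state();print(s);print(manip.tcp_to_tips)
E
```

```text
top {'fx': 599.9512265522628, 'fy': 599.9512265522628, 'cx': 321.71591142785365, 'cy': 237.97597852435874, 'cam_to_world': [[-0.0098, 0.998, -0.0632, 0.3934], [-0.9999, -0.0104, -0.0096, 0.0816], [-0.0102, 0.0631, 0.998, 1.4403], [0.0, 0.0, 0.0, 1.0]]}
scene {'fx': 552.3343564175707, 'fy': 552.3343564175707, 'cx': 316.8219944180417, 'cy': 242.63527482830784, 'cam_to_world': [[-0.7288, -0.5704, 0.3788, 1.0304], [0.6847, -0.6143, 0.3922, 0.6641], [0.009, 0.5452, 0.8382, 1.2602], [0.0, 0.0, 0.0, 1.0]]}
{'time': 0.1, 'joint_pos': array([-1.26701608e+00,  5.33184215e-02,  1.61415265e+00, -2.83113557e-05,
        1.47602781e+00, -1.18977356e-01]), 'joint_vel': array([-0.00104841, -0.00089155, -0.00323986,  0.00124196, -0.00084069,
        0.00229046]), 'joint_efforts': array([-1.97199292e-04, -3.94901776e+01, -3.71363425e+01, -1.02983638e-04,
        3.90097004e-03,  3.86482066e-05]), 'tool_pos': array([ 0.25627033, -0.56946446,  0.25217125]), 'tool_rot': array([-5.98051686e-04,  8.39725556e-01, -5.43010204e-01, -7.42265489e-04]), 'contact_force': array([ 0.49491463, -0.04903079, -1.25533081]), 'ft_torque': array([-0.02196147,  0.01661456,  0.05185395]), 'gripper_width': 0.9982038883977326}
0.022
```

View pics/top0.png

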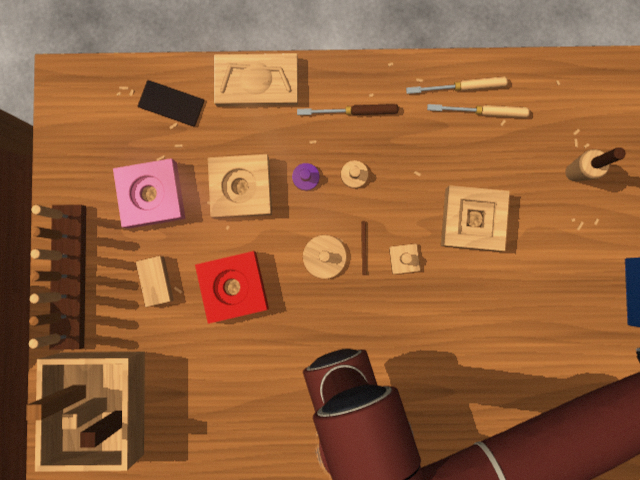

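View pics/scene0.png

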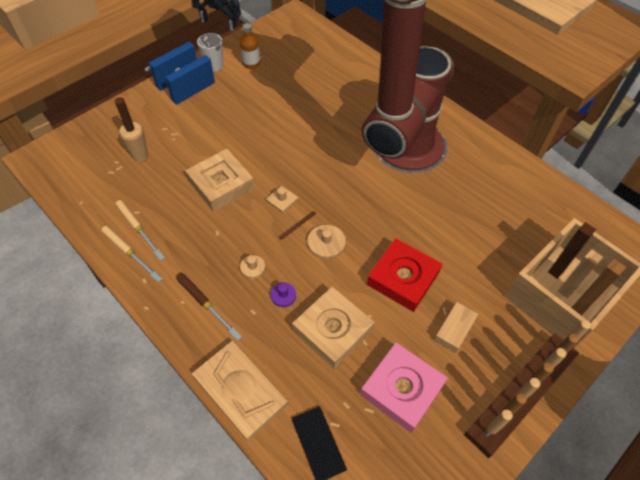

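The top view shows the small round lid at about (355,174) and the purple look-alike at (307,177). The round-recess block is at about (240,186). The pink and red blocks, the square-recess block and the large and square lids are the distractors.

```bash
cat > h.py <<'E'
from plant import manip
import numpy as np,cv2
def ray(n,u,v,c=None):
    c=c or manip.calibration(n)
    x=(u-c["cx"])/c["fx"];y=(v-c["cy"])/c["fy"]
    if n=="wrist":
        r=np.hypot(x,y);k=np.sin(r)/max(r,1e-9);d=np.array([x*k,-y*k,-np.cos(r)])
    else: d=np.array([x,-y,-1.])
    M=np.array(c["cam_to_world"]);return M[:3,3],M[:3,:3]@d
def at(n,u,v,z,c=None):
    o,d=ray(n,u,v,c);return o+d*(z-o[2])/d[2]
def px(n,p,c=None):
    c=c or manip.calibration(n);M=np.linalg.inv(c["cam_to_world"]);q=M[:3,:3]@p+M[:3,3]
    a=np.array([q[0],-q[1]]);
    if n=="wrist": a=a/np.linalg.norm(a)*np.arctan2(np.linalg.norm(a),-q[2])
    else: a=a/-q[2]
    return a*[c["fx"],c["fy"]]+[c["cx"],c["cy"]]
E
python3 - <<'E'
from h import *
print("lid",at("top",355,174,.014),"recess",at("top",240,186,.048))
im=cv2.imread("pics/top0.png")[130:240,190:400]
im=cv2.resize(im,None,fx=3.8,fy=3.8,interpolation=cv2.INTER_CUBIC)
cv2.imwrite("pics/crop.png",im)
E
```

```text
lid [0.63648204 0.0139736  0.014     ] recess [0.60544829 0.28508647 0.048     ]
```

View pics/crop.png

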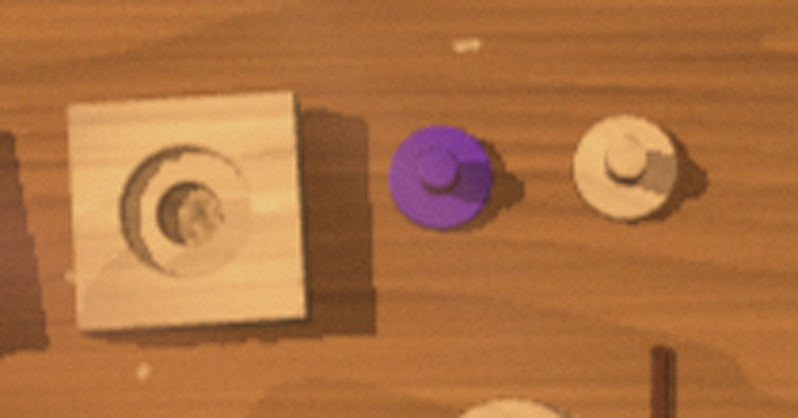

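Lid disc centre is at about (354.6,174.2), 27.6 px ≈ 66 mm across, so it matches. The recess centre is at about (239,185.6) and the block measures about 138 mm. That puts the lid near (0.636,0.015) and the recess near (0.606,0.286). I'm setting out now.

```bash
cat >> h.py <<'E'
from scipy.spatial.transform import Rotation as Ro
def delta(p,yaw=0,tilt=0):
    """cm / deg in tool axes to a TCP position with tool x at world yaw, z down, then tilt about tool y"""
    s=manip.state();R=Ro.from_quat(np.roll(s["tool_rot"],-1))
    T=Ro.from_euler("z",yaw,degrees=True)*Ro.from_euler("x",180,degrees=True)*Ro.from_euler("y",tilt,degrees=True)
    print("t",s["time"],"tcp",s["tool_pos"].round(4),"F",s["contact_force"].round(1),"w",round(s["gripper_width"],3),
     "lin",R.inv().apply(np.array(p)-s["tool_pos"]).round(4)*100,"rot",(R.inv()*T).as_rotvec(degrees=True).round(1))
E
python3 -m pendant '{"linear":[[-2,-3,0],[-4,-6,0],[-6,-9,0],[-8,-12,0],[-10,-15,0],[-12,-18,0],[-14,-21,0],[-16,-24,0],[-18,-27,0],[-20,-30,0]],"rotation":[[0,0,-6],[0,0,-12],[0,0,-18],[0,0,-24],[0,0,-30],[0,0,-36],[0,0,-42],[0,0,-48],[0,0,-54],[0,0,-60]],"grip":[0,0,0,0,0,0,0,0,0,0]}'
python3 -c "
from h import *
print(at('top',354.6,174.2,.014),at('top',239.1,185.6,.048))
delta([.60,.015,.2])"
```

```text
time: 0.93
tool_pos: [0.4483, -0.2627, 0.2529]
tool_rot: [-0.0, 0.999, -0.048, -0.0]
contact_force: [0.2, -0.1, -1.1]
gripper_width: 0.998
[0.63600951 0.01493828 0.014     ] [0.60641596 0.28719584 0.048     ]
t 0.9333 tcp [ 0.4483 -0.2627  0.2529] F [ 0.2 -0.1 -1.1] w 0.998 lin [ 12.44 -29.09   5.29] rot [-0.   0.  -5.5]
```

```bash

python3 -m pendant '{"linear":[[2,-3.7,0.7],[4,-7.4,1.4],[6,-11,2],[8,-14.7,2.7],[10,-18.4,3.4],[12,-22,4],[14,-25.7,4.7],[16,-29.4,5.3],[16,-29.4,5.3],[16,-29.4,5.3]],"rotation":[[0,0,-5.5],[0,0,-5.5],[0,0,-5.5],[0,0,-5.5],[0,0,-5.5],[0,0,-5.5],[0,0,-5.5],[0,0,-5.5],[0,0,-5.5],[0,0,-5.5]],"grip":[0,0,0,0,0,0,0,0,0,0]}'
python3 - <<'E'
from h import *
c=manip.calibration("wrist");im=manip.grab_frame("wrist").copy()
delta([.636,.015,.042])
print(np.array(c["cam_to_world"]).round(3))
for p in([.636,.015,.014],[.636,.015,.048],[.6064,.2872,.048]):
    q=px("wrist",np.array(p),c);print(q);cv2.drawMarker(im,tuple(int(i) for i in q),(255,0,0),0,12)
t=np.linspace(0,6.28,60)
for z,r in((.014,.033),(.048,.013)):
    for a in t:
        q=px("wrist",np.array([.636+r*np.cos(a),.015+r*np.sin(a),z]),c);cv2.circle(im,tuple(int(i) for i in q),1,(0,255,0),-1)
cv2.imwrite("pics/w1.png",im[:,:,::-1])
E
```

```text
time: 1.77
tool_pos: [0.6368, 0.0142, 0.1986]
tool_rot: [-0.0, 1.0, -0.001, -0.001]
contact_force: [-0.4, -0.7, 0.4]
gripper_width: 1.0
t 1.8167 tcp [0.6364 0.0126 0.1992] F [ 1.1 -0.6  0.7] w 1.002 lin [-1.000e-02 -2.400e-01  1.572e+01] rot [ 0.   0.1 -0.2]
[[ 1.     0.001  0.003  0.637]
 [-0.002  0.945  0.327  0.098]
 [-0.002 -0.327  0.945  0.318]
 [ 0.     0.     0.     1.   ]]
[319.8305752 210.2686251]
[319.69328142 222.06111268]
[ 280.32183431 -114.61451099]
```

View pics/w1.png

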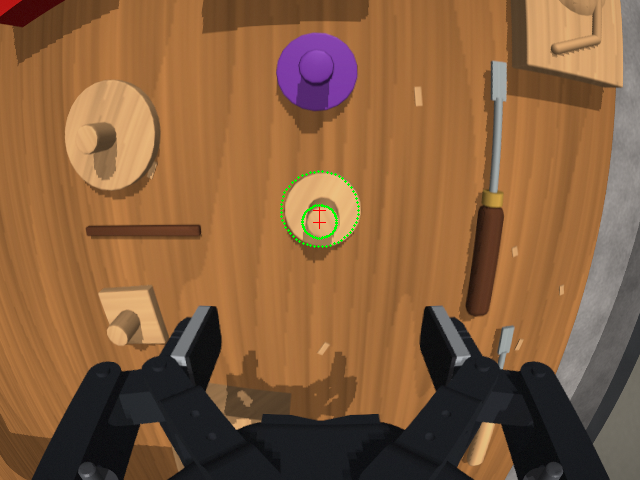

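The overlay matches: the lid disc sits at about (322,209) and the prediction was (320,210). Descending, then closing.

```bash

python3 -m pendant '{"linear":[[0.1,-0.1,3],[0.1,-0.1,6],[0.1,-0.1,9],[0.1,-0.1,11],[0.1,-0.1,13],[0.1,-0.1,14.5],[0.1,-0.1,15.5],[0.1,-0.1,15.5],[0.1,-0.1,15.5],[0.1,-0.1,15.5]],"rotation":[[0,0,0],[0,0,0],[0,0,0],[0,0,0],[0,0,0],[0,0,0],[0,0,0],[0,0,0],[0,0,0],[0,0,0]],"grip":[0,0,0,0,0,0,0,0,0,0]}'
python3 -m pendant '{"linear":[[0,0,0],[0,0,0],[0,0,0],[0,0,0],[0,0,0],[0,0,0],[0,0,0],[0,0,0],[0,0,0],[0,0,0]],"rotation":[[0,0,0],[0,0,0],[0,0,0],[0,0,0],[0,0,0],[0,0,0],[0,0,0],[0,0,0],[0,0,0],[0,0,0]],"grip":[1,1,1,1,1,1,1,1,1,1]}'
python3 - <<'E'
from h import *
delta([.606,.287,.18])
im=manip.grab_frame("wrist");cv2.imwrite("pics/w2.png",im[:,:,::-1])
E
```

```text
time: 2.65
tool_pos: [0.6388, 0.0125, 0.047]
tool_rot: [0.0, 1.0, -0.003, 0.001]
contact_force: [-0.9, -0.1, 0.8]
gripper_width: 1.0
time: 3.48
tool_pos: [0.6382, 0.0129, 0.0459]
tool_rot: [-0.0, 1.0, -0.002, 0.001]
contact_force: [0.4, 0.1, 4.3]
gripper_width: 0.281
t 3.4833 tcp [0.6382 0.0129 0.0459] F [0.4 0.1 4.3] w 0.281 lin [ -3.34 -27.39 -13.41] rot [-0.  -0.1 -0.3]
```

View pics/w2.png

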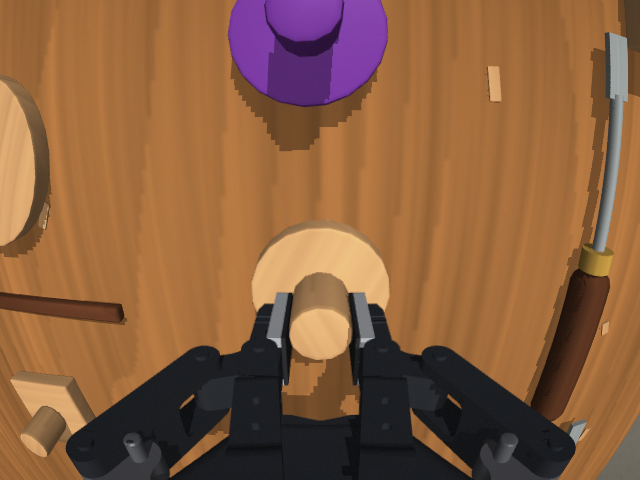

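The knob is held between the pads, centred, and the lid is still flat. Lifting it and carrying it over the block.

```bash

python3 -m pendant '{"linear":[[0,0,-3],[0,0,-6.5],[0,0,-10],[-0.3,-3,-11],[-0.8,-7,-11],[-1.3,-11,-11],[-1.8,-15,-11],[-2.3,-19,-11],[-2.8,-23,-11],[-3.2,-26,-11]],"rotation":[[0,0,0],[0,0,0],[0,0,0],[0,0,0],[0,0,0],[0,0,0],[0,0,0],[0,0,0],[0,0,0],[0,0,0]],"grip":[1,1,1,1,1,1,1,1,1,1]}'
python3 -m pendant '{"linear":[[0,-0.7,0],[0,-1.3,0],[0,-1.3,0],[0,-1.3,0],[0,-1.3,0],[0,-1.3,0],[0,-1.3,0],[0,-1.3,0],[0,-1.3,0],[0,-1.3,0]],"rotation":[[0,0,0],[0,0,0],[0,0,0],[0,0,0],[0,0,0],[0,0,0],[0,0,0],[0,0,0],[0,0,0],[0,0,0]],"grip":[1,1,1,1,1,1,1,1,1,1]}'
python3 - <<'E'
from h import *
c=manip.calibration("wrist");im=manip.grab_frame("wrist").copy()
delta([.6064,.2872,.152])
s=manip.state();R=Ro.from_quat(np.roll(s["tool_rot"],-1))
def ring(f,r,col):
    for a in np.linspace(0,6.28,90):
        q=px("wrist",f(r*np.cos(a),r*np.sin(a)),c);cv2.circle(im,tuple(int(i) for i in q),1,col,-1)
ring(lambda a,b:np.array([.6064+a,.2872+b,.048]),.040,(0,255,0))
ring(lambda a,b:s["tool_pos"]+R.apply([a,-.002+b,.032]),.033,(255,0,0))
ring(lambda a,b:s["tool_pos"]+R.apply([a,-.002+b,.046]),.033,(0,0,255))
cv2.imwrite("pics/w3.png",im[:,:,::-1])
E
```

```text
time: 4.37
tool_pos: [0.6054, 0.2758, 0.154]
tool_rot: [-0.0, 1.0, -0.002, -0.001]
contact_force: [0.4, -0.0, -0.5]
gripper_width: 0.281
time: 5.2
tool_pos: [0.6071, 0.2858, 0.1554]
tool_rot: [-0.0, 1.0, -0.003, 0.0]
contact_force: [-0.3, 0.5, -0.9]
gripper_width: 0.284
t 5.25 tcp [0.6071 0.2859 0.1554] F [ 0.3  0.6 -0.8] w 0.283 lin [-0.07 -0.13  0.34] rot [-0.  -0.  -0.3]
```

View pics/w3.png

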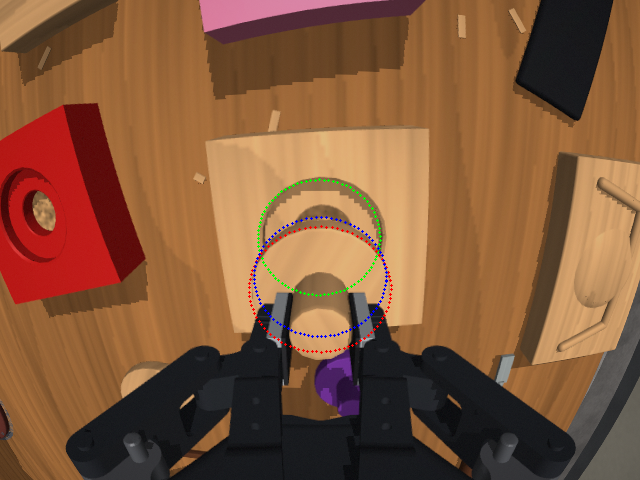

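The block and recess line up with the green ring near (320,237). The lid's predicted rings need checking up close, because its edge blends into the block.

```bash
python3 - <<'E'
from h import *
im=manip.grab_frame("wrist")[150:370,190:450,::-1]
im=cv2.resize(im,None,fx=3,fy=2.7,interpolation=cv2.INTER_CUBIC)
l=cv2.cvtColor(im,cv2.COLOR_BGR2LAB);l[:,:,0]=cv2.createCLAHE(4,(6,6)).apply(l[:,:,0])
cv2.imwrite("pics/w4.png",cv2.cvtColor(l,cv2.COLOR_LAB2BGR))
E
```

```text
(no output)
```

View pics/w4.png

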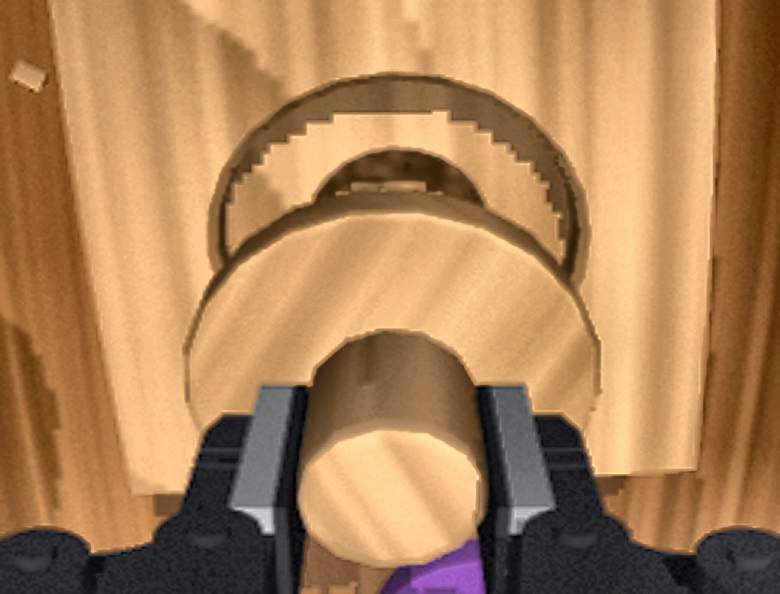

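The close-up confirms it: the disc's top front edge is at about y=228 as predicted, so the lid origin is (0,-2,46) mm in the tool. The recess spans x=260–387, so its centre is about (0.608,0.288). Next I lean the lid 22° in the air and lower it with the low edge first.

```bash

python3 -m pendant '{"linear":[[-0.4,0,0.5],[-0.8,0,1],[-1.2,0,1.5],[-1.4,0,2],[-1.4,0,3],[-1.4,0,4],[-1.4,0,5],[-1.4,0,5.7],[-1.4,0,5.9],[-1.4,0,5.9]],"rotation":[[0,5.5,0],[0,11,0],[0,16.5,0],[0,22,0],[0,22,0],[0,22,0],[0,22,0],[0,22,0],[0,22,0],[0,22,0]],"grip":[1,1,1,1,1,1,1,1,1,1]}'
cat >> h.py <<'E'
def lid():
    s=manip.state();R=Ro.from_quat(np.roll(s["tool_rot"],-1));p=s["tool_pos"]+R.apply([0,-.002,.046])
    print("lid rel seat mm",((p-[.608,.288,.036])*1000).round(1),"tilt",np.degrees(np.arccos(-R.as_matrix()[2,2])).round(1),"F",s["contact_force"].round(1),"t",s["time"])
E
python3 - <<'E'
from h import *
lid()
s=manip.state();R=Ro.from_quat(np.roll(s["tool_rot"],-1))
for th,z in((22,15),(17,11.5),(12,8.5),(6,5.5),(0,3),(0,0),(0,-2)):
    T=Ro.from_euler("x",180,degrees=True)*Ro.from_euler("y",th,degrees=True)
    p=np.array([.608,.288,.036+z/1e3])-T.apply([0,-.002,.046])
    print(th,z,(R.inv().apply(p-s["tool_pos"])*100).round(2),(R.inv()*T).as_rotvec(degrees=True).round(1))
im=manip.grab_frame("wrist")[120:420,140:500,::-1]
cv2.imwrite("pics/w5.png",cv2.resize(im,None,fx=2,fy=2))
E
```

```text
time: 6.13
tool_pos: [0.5934, 0.2858, 0.0952]
tool_rot: [0.001, 0.982, -0.003, 0.19]
contact_force: [-0.2, 0.4, -0.1]
gripper_width: 0.285
lid rel seat mm [ 2.6 -0.3 16.5] tilt 21.9 F [-0.2  0.4 -0.1] t 6.1333
22 15 [-0.31 -0.02  0.04] [ 0.2  0.1 -0.3]
17 11.5 [-0.04 -0.02  0.39] [ 0.1 -4.9 -0.3]
12 8.5 [ 0.25 -0.02  0.72] [ 0.1 -9.9 -0.3]
6 5.5 [ 0.61 -0.02  1.1 ] [  0.1 -15.9  -0.3]
0 3 [ 0.97 -0.03  1.49] [  0.1 -21.9  -0.3]
0 0 [ 0.86 -0.03  1.77] [  0.1 -21.9  -0.3]
0 -2 [ 0.78 -0.03  1.95] [  0.1 -21.9  -0.3]
```

View pics/w5.png

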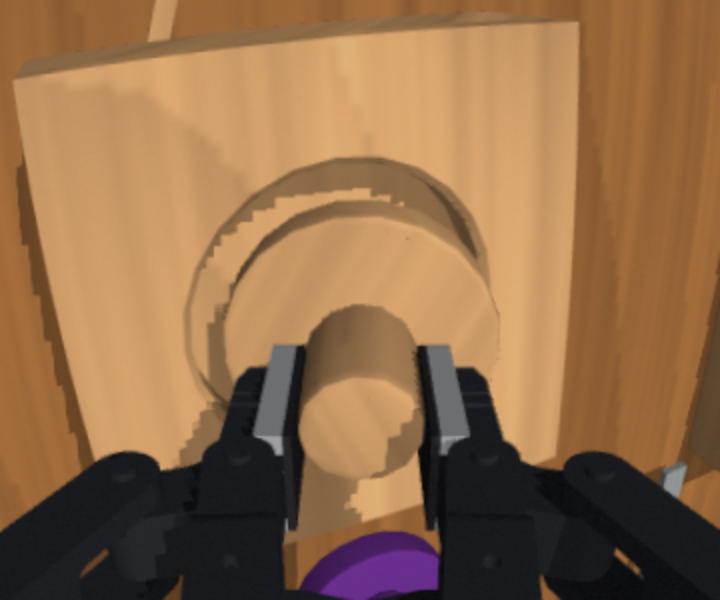

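The lid leans with its left (low) edge inside the recess. I'm lowering it 3 mm more for margin and holding there.

```bash

python3 -m pendant '{"linear":[[-0.1,0,0.1],[-0.1,0,0.2],[-0.1,0,0.3],[-0.1,0,0.3],[-0.1,0,0.3],[-0.1,0,0.3],[-0.1,0,0.3],[-0.1,0,0.3],[-0.1,0,0.3],[-0.1,0,0.3]],"rotation":[[0,0,0],[0,0,0],[0,0,0],[0,0,0],[0,0,0],[0,0,0],[0,0,0],[0,0,0],[0,0,0],[0,0,0]],"grip":[1,1,1,1,1,1,1,1,1,1]}'
python3 - <<'E'
from h import *
lid()
s=manip.state();R=Ro.from_quat(np.roll(s["tool_rot"],-1))
for th,z in((22,13),(17,10.5),(12,8),(6,5.5),(0,3),(0,0),(0,-2)):
    T=Ro.from_euler("x",180,degrees=True)*Ro.from_euler("y",th,degrees=True)
    p=np.array([.608,.288,.036+z/1e3])-T.apply([0,-.002,.046])
    print(th,z,(R.inv().apply(p-s["tool_pos"])*100).round(2),(R.inv()*T).as_rotvec(degrees=True).round(1))
E
```

```text
time: 7.02
tool_pos: [0.5932, 0.2862, 0.0932]
tool_rot: [0.0, 0.982, -0.002, 0.191]
contact_force: [-0.0, 0.5, 0.1]
gripper_width: 0.286
lid rel seat mm [ 2.5  0.1 14.6] tilt 22.0 F [-0.   0.5  0.1] t 7.0167
22 13 [-0.29  0.02  0.05] [ 0.1 -0.  -0.3]
17 10.5 [0.02 0.02 0.3 ] [ 0.1 -5.  -0.3]
12 8 [0.32 0.01 0.59] [  0.1 -10.   -0.3]
6 5.5 [0.7  0.01 0.93] [  0.1 -16.   -0.3]
0 3 [1.06 0.01 1.31] [  0.1 -22.   -0.3]
0 0 [0.95 0.01 1.59] [  0.1 -22.   -0.3]
0 -2 [0.87 0.01 1.78] [  0.1 -22.   -0.3]
```

```bash

python3 -m pendant '{"linear":[[0,0,0.3],[0.3,0,0.6],[0.7,0,0.9],[1,0,1.3],[1,0,1.4],[1,0,1.4],[1,0,1.4],[1,0,1.4],[1,0,1.4],[1,0,1.4]],"rotation":[[0,-5,0],[0,-10,0],[0,-16,0],[0,-22,0],[0,-22,0],[0,-22,0],[0,-22,0],[0,-22,0],[0,-22,0],[0,-22,0]],"grip":[1,1,1,1,1,1,1,1,1,1]}'
python3 -c "
from h import *
lid()"
python3 -m pendant '{"linear":[[0,0,0.05],[0,0,0.05],[0,0,0.1],[0,0,0.1],[0,0,0.15],[0,0,0.15],[0,0,0.15],[0,0,0.15],[0,0,0.15],[0,0,0.15]],"rotation":[[0,0,0],[0,0,0],[0,0,0],[0,0,0],[0,0,0],[0,0,0],[0,0,0],[0,0,0],[0,0,0],[0,0,0]],"grip":[1,1,1,1,1,1,1,1,1,1]}'
python3 -c "
from h import *
lid()"
```

```text
time: 7.85
tool_pos: [0.6069, 0.2863, 0.0842]
tool_rot: [-0.0, 1.0, -0.002, 0.0]
contact_force: [-0.3, 0.3, -0.1]
gripper_width: 0.283
lid rel seat mm [-1.   0.3  2.2] tilt 0.0 F [-0.3  0.3 -0.1] t 7.85
time: 8.68
tool_pos: [0.6078, 0.2861, 0.0824]
tool_rot: [0.0, 1.0, -0.002, -0.0]
contact_force: [-0.8, -0.1, -0.9]
gripper_width: 0.284
lid rel seat mm [-0.2  0.1  0.4] tilt 0.0 F [-0.8 -0.1 -0.9] t 8.6833
```

No contact yet, so I keep lowering in small steps until force shows.

```bash

python3 -m pendant '{"linear":[[0,0,0.05],[0,0,0.05],[0,0,0.1],[0,0,0.1],[0,0,0.15],[0,0,0.15],[0,0,0.15],[0,0,0.15],[0,0,0.15],[0,0,0.15]],"rotation":[[0,0,0],[0,0,0],[0,0,0],[0,0,0],[0,0,0],[0,0,0],[0,0,0],[0,0,0],[0,0,0],[0,0,0]],"grip":[1,1,1,1,1,1,1,1,1,1]}'
python3 -c "
from h import *
lid()"
```

```text
time: 9.52
tool_pos: [0.6078, 0.2861, 0.0819]
tool_rot: [0.0, 1.0, -0.002, -0.0]
contact_force: [-3.5, -0.9, 4.3]
gripper_width: 0.282
lid rel seat mm [-0.1  0.1 -0.1] tilt 0.0 F [-3.5 -0.9  4.3] t 9.5167
```

There is 4.3 N of contact at the ledge height. One look before letting go.

```bash
python3 - <<'E'
from h import *
im=manip.grab_frame("wrist")[120:420,140:500,::-1]
cv2.imwrite("pics/w6.png",cv2.resize(im,None,fx=2,fy=2));lid()
E
```

```text
lid rel seat mm [-0.1  0.1 -0.1] tilt 0.0 F [-3.  -0.8  4.6] t 9.5667
```

View pics/w6.png

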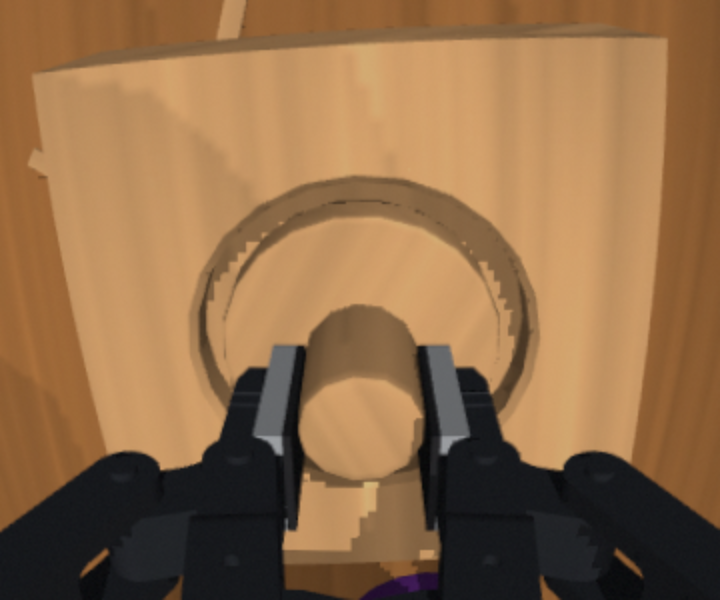

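The lid lies inside the recess, flat and centred (disc x 225–500, recess 190–537). Releasing and retreating straight up.

```bash

python3 -m pendant '{"linear":[[0,0,0],[0,0,0],[0,0,0],[0,0,0],[0,0,0],[0,0,0],[0,0,0],[0,0,0],[0,0,0],[0,0,0]],"rotation":[[0,0,0],[0,0,0],[0,0,0],[0,0,0],[0,0,0],[0,0,0],[0,0,0],[0,0,0],[0,0,0],[0,0,0]],"grip":[0,0,0,0,0,0,0,0,0,0]}'
python3 -m pendant '{"linear":[[0,0,-1],[0,0,-3],[0,0,-5],[0,0,-7],[0,0,-9],[0,0,-11],[0,0,-12],[0,0,-12],[0,0,-12],[0,0,-12]],"rotation":[[0,0,0],[0,0,0],[0,0,0],[0,0,0],[0,0,0],[0,0,0],[0,0,0],[0,0,0],[0,0,0],[0,0,0]],"grip":[0,0,0,0,0,0,0,0,0,0]}'
python3 - <<'E'
from h import *
c=manip.calibration("wrist");im=manip.grab_frame("wrist").copy()
for z,r,col in((.050,.033,(255,0,0)),(.048,.040,(0,255,0))):
  for a in np.linspace(0,6.28,60):
    q=px("wrist",np.array([.608+r*np.cos(a),.288+r*np.sin(a),z]),c);cv2.circle(im,tuple(int(i) for i in q),0,col,-1)
cv2.imwrite("pics/w7.png",cv2.resize(im[100:360,160:480,::-1],None,fx=2,fy=2))
E
```

```text
time: 10.4
tool_pos: [0.6078, 0.2861, 0.0809]
tool_rot: [-0.0, 1.0, -0.002, 0.0]
contact_force: [0.1, -0.0, -1.1]
gripper_width: 1.0
time: 11.23
tool_pos: [0.6071, 0.2858, 0.1994]
tool_rot: [0.0, 1.0, -0.002, -0.001]
contact_force: [0.5, -0.2, 0.1]
gripper_width: 1.003
```

View pics/w7.png

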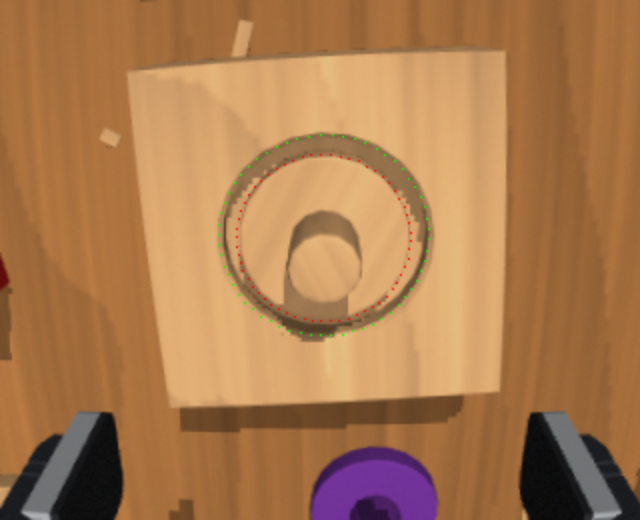

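The lid sits flat and centred in the recess (both rings match), and the gripper is clear. Handing in.

```bash
python3 -c "
from plant import manip
print(manip.job_done())"
```

```text
the job is handed in; nothing more can be done
None
```

The small round lid is seated flat in the round recess of the beech block, and I handed the job in at about 11.3 s of the 43 s allowed; no verdict was reported.

I gripped the lid by its knob and leaned it 22°. Its low edge went into the recess first, with the lid centre about 2.5 mm off the recess centre and 14.6 mm above the ledge. I then levelled it still in the grip and lowered it until contact showed about 4.5 N, let go and moved straight up 12 cm.

- **Before letting go:** the lid was level and within about 0.2 mm of the seat. That is worked out from the tool pose, so it is only as good as the calibration, about 2 mm.
- **After letting go:** the last wrist picture shows the lid flat and centred, matching the rings I drew for it. The gripper was well clear and the force read near zero.
- **Small disagreement:** the close view put the recess about 2 mm from the first overhead estimate, so I used the close view.

No check failed.

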